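# Move the clip-in tea cassette from the refill cradle to the tea caddy

### The arm

A 6-joint arm with a two-finger parallel gripper is mounted at the origin on the work surface. World frame = base frame: x ahead of the robot, y to its left, z up, the work surface at z = 0. Lengths are in m, angles in rad, forces in N, time in s.
With the tool pointing down it reaches from about 0.325 to 1 m from the base axis. Payload 5.1 kg.
Tool frame: the origin (TCP) lies at the very end of the fingers, on their centre line; the grasp point (between the pads) lies 19 mm behind it; z points along the fingers, y is the line along which they close (so a half turn about z gives the same grasp; the last joint's range is limited). The gripper opens to 85 mm and grips with 20 to 120 N. Pads are 22 mm wide; open, the fingers measure 114 mm over their backs; the gripper's body (76 mm by 85 mm) begins 54 mm behind the grasp point. The pads swing forward as they close: fully open they stand 13 mm farther back than shut.
Start: joints at [1.023, 0.124, 1.65, -0, 1.367, -0.083], TCP at [0.291, 0.581, 0.231] pointing down, gripper open.
Joint ranges: [-2.61, 2.61], [-1.02, 2.33], [0.03, 2.71], [-1.35, 4.49], [0.32, 2.68], [-2.91, 2.91]. Speed limits (rad/s): [2.57, 2.57, 3.14, 3.14, 3.14, 3.14].

### API

Orientations are given as [roll, pitch, yaw] about the fixed x, y, z axes, in that order (R = Rz(yaw) Ry(pitch) Rx(roll)).
In Python, from station import state, viewer, job_done gives the robot as it stands.
- The arm moves only by the shell command python3 -m creep [OPENING] [FORCE], which reads ROWS from standard input. ROWS is a JSON list of rows, 1 to 20 of them, each of 4 numbers: dx, dy, dz in m, then a turn about the tool's z in rad; each row shifts and turns the commanded pose from where the row before left it, along the tool's axes as they then stand; what a row does not reach is not made up. A row lasts 1/10 s, in which the tool goes at most 0.05 m and 0.15 rad, less where a joint would pass 70% of its speed; a pose out of reach is approached as far as the arm can. OPENING is the finger opening in m, set as the command begins (- or left out keeps the last). The fingers move at their own pace and stop on an object; FORCE is the grip in N (left out, the last holds). Time passes only in rows, so rows that do not move let the fingers close. It prints the time, the measured TCP pose, the force, the opening and the grip force at its end. Input that does not fit is refused with a message, and nothing moves.
- state(): the state, without advancing time (a new reading comes with each control period).
- viewer.grab_frame(name): name is "scene" or "side" or "wrist"; returns the picture (384x512x3 uint8, red, green, blue); there is no depth.
- viewer.get_calibration(name): a dict with "vertical_fov" (degrees; the focal length in pixels is half the picture's height over the tangent of half this angle, whatever the lens; pixels are square), "cx", "cy" (the principal point, pixels), "distortion" ([k1, k2, p1, p2, k3] as OpenCV has them; the pictures are not rectified), "extrinsics" (4x4, takes a point from world to camera coordinates); the wrist camera has in their place "T_tool_cam" (4x4, takes a point from camera to tool coordinates, whose origin is the TCP and whose axes are the flange's). Camera axes: x right, y down, z forward; pixel columns grow to the right and rows downward; lengths in m; the calibration is good to about 2 mm. A picture is of the moment at which its call begins: read the wrist's pose just before it. get_calibration takes no time and is no camera call.
- job_done(): hands the job in; it is judged then, once.
The state is a dict: "time": time; "joint_positions": joint angles; "dq": joint speeds; "tau": joint torques, N m; "ee_pos": TCP position; "orientation": TCP orientation; "ft_force": force on the tool from outside, world axes, zero at the start; "torque": the same for the moment, N m; "grip_width": finger opening in m; "finger_force": force on a finger pad.
Only numpy, scipy, OpenCV 4.12 (cv2) and the standard library are available. Lean on these libraries where they do the work, as an engineer would, in place of code of your own. Each camera call takes 0.05 s, during which the arm holds its last target. There are 200 camera calls.

### The job

The tea caddy's bay is empty: pinch the two yellow tabs of the blue cassette together to free it from the white refill cradle, lift it straight out, and seat it fully home in the bay on top of the green caddy, so that both tabs spring back out under their catches. Use a light pinch and feel for the middle of the tabs and for the bay's guide posts instead of forcing anything: neither cradle nor caddy may be pushed or pulled hard (over 25 N), nor the tabs crushed. Leave the other things on the shelf where they are.

Things in the scene. Friction and masses are not known exactly. Their poses are not given: they have to be found in the camera images.
- cassette: blue plastic tea cassette, 90 (x) x 46 (y) x 45 (z) mm, 0.14 to 0.23 kg, origin under its centre. At the middle of its +y and -y sides stand two yellow sprung tabs, pinched towards each other along y. Snapped in, their hooks lie 2 mm under orange catch bars and block a lift. The hooks have no ramps: keep the tabs pinched on the way in too. A 20 to 25 N grip pinches fully and carries it
- thumbs (a point): nominal middle between the tabs' thumb pieces, 61 mm above the cassette's origin, axes as the cassette's. Each thumb piece is 20 mm wide (x), from 48 to 74 mm above the cassette's origin; outer face nominally 29 mm from here in y, but each is set up to 3.5 mm in or out (not measured), so the true middle may be 3.5 mm off in y: close little by little and balance the side force
- tab_foot (a point): between the two tab hooks, 25 mm above the cassette's origin, axes as the cassette's. Each tab slides in along y: 3 N to start, 10 N at its hard stop 6 mm in; its hook is free of the catch from about 5 mm in; it springs back out by itself. A pinch on one side only pushes the cassette against the bay wall. More than 60 N on a thumb piece crushes it
- cradle: white refill cradle fixed to the shelf, 150 x 110 mm, walls up to 50 mm above the shelf; origin under its centre, axes as those of the cassette snapped into it, whose underside is 14 mm above the cradle's origin. Play to each side 0.8 mm in y, 1.5 mm in x; a cassette lifted 40 mm is clear
- caddy: green plastic tea caddy fixed to the shelf, 160 (x) x 140 (y) x 80 (z) mm, origin under its centre, white drawer in its -x side. On its deck a grey bay with two orange guide posts at the bay's +y side
- bay_nominal (a point): nominal middle of the bay's floor, 86 mm above the caddy's origin, axes as the caddy's; a seated cassette has its origin here, its x along the caddy's x (either way round). The real bay sits up to 5.5 mm to +y or -y of this (not measured; x is true) and is rigid. Inside 93 (x) x 48 (y) mm: 1.5 and 1 mm of play to each side, sharp edges
- bay_mouth (a point): 36 mm above bay_nominal, level with the bay's rim. Two orange posts, 10 x 10 mm, at x = +37 and -37 mm on the +y side, rise 28 mm above the rim; their inner faces are flush with the bay's +y inner wall. A cassette held just above the rim and moved to +y until its flank touches the posts is 1 mm too far to +y to be centred in the bay
- mug: bystander: stainless mug, 74 mm across, 110 mm tall, with a black hinged flip lid, shut; origin under its centre
- jug: bystander: white ceramic milk jug with a handle, 68 mm across, 95 mm tall, empty; origin under its centre
- coaster: bystander: green glass coaster, disc 96 mm across, 6 mm thick; origin under its centre
- spoon: bystander: wooden spoon, 200 mm long, lying flat; origin under it, x along it
- jar: bystander: amber glass jar with a wooden cap, 72 mm across, 110 mm tall; origin under its centre
- bowl: bystander: blue ceramic bowl, 110 mm across, 50 mm tall; origin under its centre
There are look-alikes about, which are no part of the job. There is more than one size of the caddy; the one meant has the size given above.

How it is judged:
On the way:
1. the cassette is unclipped and lifted clear of the cradle (z of cassette in the frame of cradle above 0.055 m), for 0.2 s.
At the end, for the whole second after the job is handed in: the cassette rests fully home in the caddy's bay (underside no more than 2 mm above the bay's floor height, within 10 mm of the nominal middle, level to 0.04 rad, its long side along the caddy's x to 0.08 rad), at rest and let go, so that its tabs have sprung out under the catch bars (z of cassette in the frame of bay_nominal between -0.003 and 0.002 m and horizontal distance between cassette and bay_nominal below 0.01 m and angle between the z axis of cassette and the z axis of caddy, either way round below 0.04 rad and angle between the x axis of cassette and the x axis of caddy, either way round below 0.08 rad and linear speed of cassette below 0.01 m/s); the robot touches nothing.
It fails at once if more than 25 N between cassette and cradle (contact force between cassette and cradle above 25 N).
It fails at once if more than 25 N between cassette and caddy (contact force between cassette and caddy above 25 N).
It fails at once if a thumb piece is crushed: more than 60 N on the cassette's tabs from the fingers (each side) (contact force between the fingers and cassette above 120 N).
It fails at once if a bystander is pushed more than 15 mm (distance of any of mug, jug, coaster, spoon, jar, bowl from where it was at the start of the episode above 0.015 m).
It also fails if it takes over 72 s, if anything falls off the work surface, if the arm or the gripper's body presses on something with over 40 N, if the wrist force passes 120 N, or if a joint passes its speed limit or range.

## Working session

There is one attempt and no reset: what is moved stays moved. The work goes in short steps, Python scripts to look and compute and a shell command to move; the robot and the scene stay as the last step left them, time stands still between calls to the robot, and variables do not carry over. Pictures are saved under pics/ and viewed, at most 10 in all, crops included, and the job is handed in when it is done.

```bash
ls; mkdir -p pics
python3 - <<'E'
from station import state, viewer
import cv2,numpy as np
s=state();print({k:np.round(v,3).tolist() for k,v in s.items()})
for n in ("scene","side","wrist"):
    im=viewer.grab_frame(n);cv2.imwrite(f"pics/{n}0.png",im[:,:,::-1])
    c=viewer.get_calibration(n);print(n,{k:np.round(v,4).tolist() for k,v in c.items()})
E
```

```text
pics
{'time': 0.0, 'joint_positions': [1.023, 0.125, 1.652, -0.0, 1.368, -0.083], 'dq': [0.0, 0.001, 0.001, -0.001, 0.001, -0.0], 'tau': [0.002, -42.361, -36.546, 0.0, 0.007, 0.0], 'ee_pos': [0.291, 0.581, 0.23], 'orientation': [-3.14, -0.0, 2.677], 'ft_force': [0.009, -0.55, 0.196], 'torque': [0.006, 0.007, -0.036], 'finger_force': 0.0, 'grip_width': 0.085}
scene {'vertical_fov': 46.5705, 'cx': 245.8383, 'cy': 193.0736, 'distortion': [0.0478, 0.0, 0.0, 0.0, 0.0], 'extrinsics': [[-0.4226, 0.9063, 0.0017, 0.2104], [0.6567, 0.3075, -0.6886, -0.2688], [-0.6246, -0.2899, -0.7252, 1.7004], [0.0, 0.0, 0.0, 1.0]]}
side {'vertical_fov': 52.1019, 'cx': 255.312, 'cy': 191.6135, 'distortion': [-0.0456, 0.0, 0.0, 0.0, 0.0], 'extrinsics': [[0.9504, -0.3104, 0.0189, -0.5096], [-0.2199, -0.7136, -0.6652, 0.1932], [0.22, 0.628, -0.7465, 1.1454], [0.0, 0.0, 0.0, 1.0]]}
wrist {'vertical_fov': 62.0885, 'cx': 253.9172, 'cy': 191.534, 'distortion': [-0.0443, 0.0, 0.0, 0.0, 0.0], 'T_tool_cam': [[0.0015, -0.9571, -0.2897, 0.0744], [1.0, 0.0016, 0.0, 0.0007], [0.0005, -0.2897, 0.9571, -0.1434], [0.0, 0.0, 0.0, 1.0]]}
```

View pics/scene0.png

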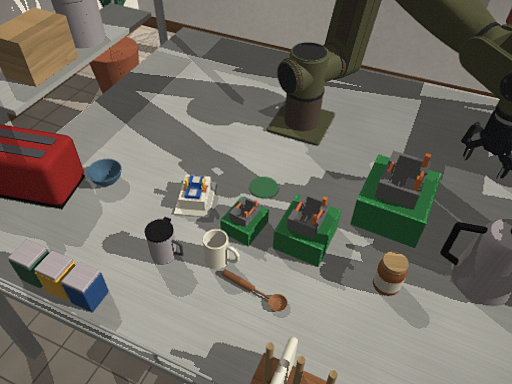

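View pics/side0.png

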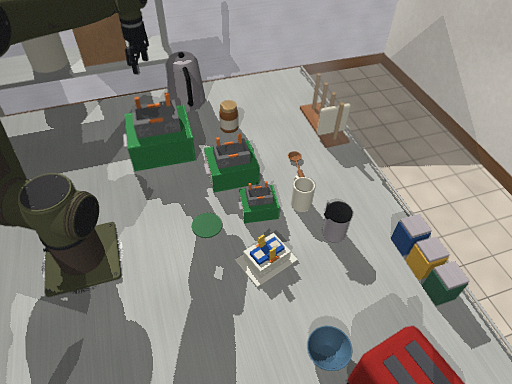

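The scene view shows the blue cassette in its white cradle at about (195,190). Three green caddies stand at (245,218), (308,225) and (400,195), small to large. The side view has the cradle at (267,257) and the caddies at (260,200), (232,162) and (160,135). Next I measure the caddies' sizes and the yellow and orange blobs.

```bash
cat > h.py <<'E'
import cv2,numpy as np
from scipy.spatial.transform import Rotation as R
from station import state,viewer
def cam(n,s=None):
    c=viewer.get_calibration(n);f=192/np.tan(np.radians(c["vertical_fov"])/2)
    K=np.array([[f,0,c["cx"]],[0,f,c["cy"]],[0,0,1.]]);d=np.array(c["distortion"],float)
    if n=="wrist":
        T=np.eye(4);T[:3,:3]=R.from_euler("xyz",s["orientation"]).as_matrix();T[:3,3]=s["ee_pos"]
        W=T@np.array(c["T_tool_cam"])
    else: W=np.linalg.inv(np.array(c["extrinsics"]))
    return K,d,W
def rays(C,px):
    K,d,W=C;u=cv2.undistortPoints(np.array(px,float).reshape(-1,1,2),K,d)[:,0]
    v=np.c_[u,np.ones(len(u))]@W[:3,:3].T
    return W[:3,3],v/np.linalg.norm(v,axis=1)[:,None]
def plane(C,px,z):
    o,v=rays(C,px);return o+v*((z-o[2])/v[:,2])[:,None]
def tri(C1,p1,C2,p2):
    o1,a=rays(C1,[p1]);o2,b=rays(C2,[p2]);a,b=a[0],b[0]
    t=np.linalg.lstsq(np.c_[a,-b],o2-o1,rcond=None)[0]
    return (o1+t[0]*a+o2+t[1]*b)/2,np.linalg.norm(o1+t[0]*a-o2-t[1]*b)
def blobs(im,lo,hi,amin=6):
    m=cv2.inRange(cv2.cvtColor(im,cv2.COLOR_RGB2HSV),np.array(lo),np.array(hi))
    n,l,st,ce=cv2.connectedComponentsWithStats(m)
    return [(ce[i].round(1).tolist(),st[i].tolist(),l==i) for i in range(1,n) if st[i][4]>=amin]
E
python3 - <<'E'
from h import *
for n in("scene","side"):
    im=cv2.imread(f"pics/{n}0.png")[:,:,::-1].copy();C=cam(n)
    for nm,lo,hi in(("orange",(4,160,120),(13,255,255)),("yellow",(14,150,120),(30,255,255))):
        print(n,nm,[(b[0],b[1][4]) for b in blobs(im,lo,hi)])
    for b in blobs(im,(55,120,30),(80,255,255),100):
        c=cv2.convexHull(np.argwhere(b[2])[:,::-1].astype(np.int32));p=cv2.approxPolyDP(c,3,True)[:,0]
        print(n,"green",b[0],b[1][4]);
        for q,w,z in zip(p,plane(C,p,0.08).round(3).tolist(),plane(C,p,0).round(3).tolist()): print("  ",q,"z.08",w[:2],"z0",z[:2])
E
```

```text
scene orange [([137.0, 54.5], 12), ([103.0, 53.6], 7), ([427.9, 154.9], 18), ([390.3, 166.5], 24), ([420.2, 175.8], 34), ([204.2, 188.4], 12), ([324.8, 199.3], 16), ([255.6, 202.2], 8), ([238.2, 204.8], 12), ([298.4, 206.2], 25), ([250.8, 210.9], 13), ([245.6, 212.8], 11), ([318.3, 214.2], 30), ([403.7, 274.7], 12)]
scene yellow [([186.2, 182.6], 26), ([203.0, 184.0], 26), ([64.0, 272.5], 63)]
scene green [393.5, 208.2] 3549
   [441 174] z.08 [0.165, 0.51] z0 [0.068, 0.52]
   [414 247] z.08 [0.484, 0.488] z0 [0.414, 0.497]
   [351 223] z.08 [0.474, 0.314] z0 [0.403, 0.308]
   [357 199] z.08 [0.377, 0.305] z0 [0.298, 0.298]
   [378 155] z.08 [0.158, 0.314] z0 [0.062, 0.308]
scene green [305.8, 237.1] 1896
   [340 210] z.08 [0.44, 0.272] z0 [0.367, 0.263]
   [337 225] z.08 [0.498, 0.281] z0 [0.429, 0.272]
   [317 265] z.08 [0.649, 0.273] z0 [0.593, 0.264]
   [273 247] z.08 [0.644, 0.148] z0 [0.587, 0.129]
   [275 230] z.08 [0.588, 0.131] z0 [0.527, 0.11]
   [296 195] z.08 [0.438, 0.137] z0 [0.364, 0.116]
scene green [244.8, 226.3] 864
   [268 210] z.08 [0.528, 0.085] z0 [0.462, 0.06]
 
[... 789 characters left out ...]
87, 0.344] z0 [0.179, 0.439]
   [125 114] z.08 [0.196, 0.546] z0 [0.189, 0.659]
   [183 105] z.08 [0.416, 0.538] z0 [0.428, 0.65]
side green [232.8, 172.4] 1261
   [258 182] z.08 [0.565, 0.065] z0 [0.59, 0.136]
   [214 191] z.08 [0.422, 0.069] z0 [0.435, 0.14]
   [205 148] z.08 [0.441, 0.271] z0 [0.455, 0.36]
   [248 141] z.08 [0.593, 0.263] z0 [0.621, 0.351]
   [258 165] z.08 [0.589, 0.138] z0 [0.617, 0.215]
side green [259.3, 208.9] 711
   [277 218] z.08 [0.573, -0.089] z0 [0.599, -0.032]
   [244 222] z.08 [0.476, -0.074] z0 [0.493, -0.016]
   [239 190] z.08 [0.497, 0.05] z0 [0.517, 0.119]
   [272 185] z.08 [0.603, 0.04] z0 [0.632, 0.108]
   [279 207] z.08 [0.593, -0.052] z0 [0.621, 0.009]
```

Run:
```python
import cv2,numpy as np
a=cv2.imread("pics/scene0.png")[165:265,160:350];b=cv2.imread("pics/side0.png")[125:290,190:330]
a=cv2.resize(a,None,fx=4,fy=4,interpolation=2)[:600,:800];cv2.imwrite("pics/c1.png",a)
b=cv2.resize(b,None,fx=3.6,fy=3.6,interpolation=2)[:600];cv2.imwrite("pics/c2.png",b)
```

```text
(no output)
```

View pics/c1.png

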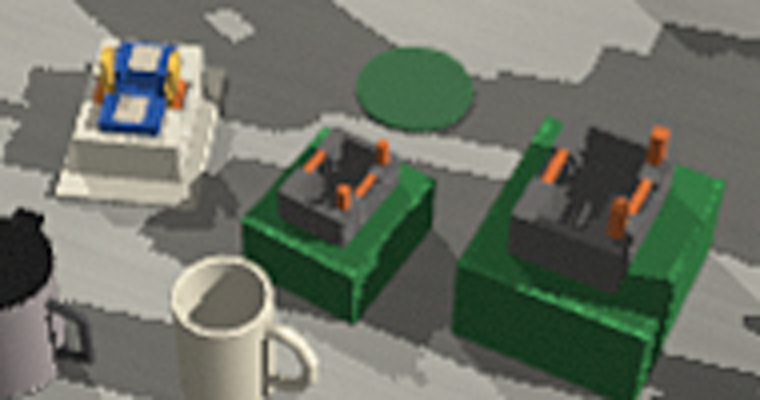

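View pics/c2.png

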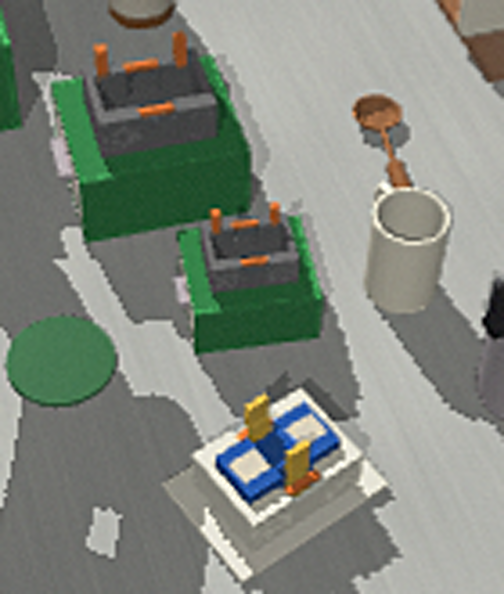

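Run:
```python
from h import *
A,B=cam("scene"),cam("side")
p,e=tri(A,(203,184),B,(261,240.9));q,f=tri(A,(186.2,182.6),B,(272.1,253.3))
print(p,e,q,f,(p+q)/2,np.degrees(np.arctan2(*(p-q)[1::-1])),np.linalg.norm(p-q))
# bay rim blobs: catch bars
```

```text
[ 0.50457203 -0.14341766  0.06712328] 0.0009573827617149192 [ 0.5210387  -0.19277846  0.06757097] 0.00035095662801569834 [ 0.51280536 -0.16809806  0.06734713] 108.44859751430623 0.05203690559936646
```

The crops show the drawer on the caddy's world −x side, so its x axis is close to world +x and the orange posts stand at world +y. The tabs lie along about 108°. I take the medium caddy, since its height of 80 mm fits both views. The next wrist views are of it.

```bash
echo '[[0, 0, -0.04, -0.1373], [0, 0, -0.04, -0.1373], [0, 0, 0, -0.1373], [-0.0243, -0.0364, 0, 0], [-0.0243, -0.0364, 0, 0], [-0.0243, -0.0364, 0, 0], [-0.0243, -0.0364, 0, 0], [-0.0243, -0.0364, 0, 0], [-0.0243, -0.0364, 0, 0], [-0.0243, -0.0364, 0, 0], [-0.0243, -0.0364, 0, 0], [-0.0243, -0.0364, 0, 0], [-0.0243, -0.0364, 0, 0], [0, 0, 0, 0]]' | python3 -m creep 0.085
python3 - <<'E'
from h import *
import json
s=state();im=viewer.grab_frame("wrist");cv2.imwrite("pics/w1.png",im[:,:,::-1])
json.dump({k:np.array(s[k]).tolist() for k in("ee_pos","orientation")},open("w1.json","w"))
print([(b[0],b[1]) for b in blobs(im,(4,160,100),(13,255,255),20)])
E
```

```text
time: 1.55
ee_pos: [0.5165, 0.2008, 0.3107]
orientation: [-3.14, -0.0, 3.083]
ft_force: [-1.3, 0.4, -0.4]
grip_width: 0.0851
finger_force: 0.0
[([281.6, 131.1], [276, 125, 12, 13, 145]), ([223.5, 164.9], [220, 150, 8, 31, 202]), ([282.0, 164.2], [279, 150, 7, 30, 202]), ([2.7, 165.6], [0, 155, 9, 18, 83]), ([467.3, 169.7], [460, 167, 17, 6, 63]), ([121.8, 181.4], [116, 177, 13, 10, 103]), ([93.3, 197.0], [91, 189, 6, 17, 86]), ([128.0, 199.4], [126, 191, 5, 18, 85]), ([281.1, 202.3], [276, 194, 12, 17, 165]), ([123.7, 222.3], [118, 217, 12, 11, 88]), ([422.5, 374.8], [418, 367, 9, 17, 103])]
```

View pics/w1.png

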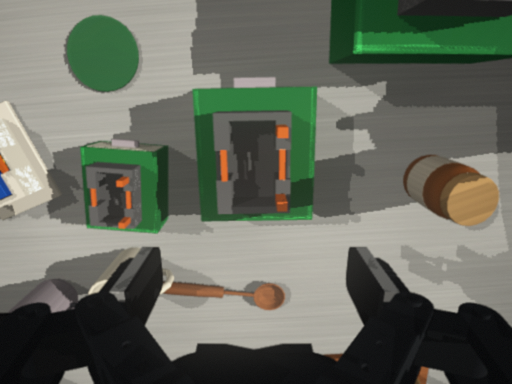

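The wrist view shows the target caddy at (255,155). Its posts are at (282,131) and (281,202), its catch bars at (223,165) and (282,164), and its drawer tab at the top, which is −x. I take a second view to triangulate.

```bash
echo '[[0.04, 0, 0.03, 0], [0.04, 0, 0.03, 0], [0, 0, 0, 0], [0, 0, 0, 0]]' | python3 -m creep
python3 - <<'E'
from h import *
import json
s2=state();im=viewer.grab_frame("wrist");cv2.imwrite("pics/w2.png",im[:,:,::-1])
s2={k:np.array(s2[k]).tolist() for k in("ee_pos","orientation")};json.dump(s2,open("w2.json","w"))
print(s2,[(b[0],b[1]) for b in blobs(im,(4,160,100),(13,255,255),60)])
a=cv2.imread("pics/w1.png")[75:235,180:330];b=cv2.imread("pics/w2.png")[110:320,170:340]
a=cv2.resize(a,(400,427),interpolation=2);b=cv2.resize(b,(400,494),interpolation=2)
o=np.zeros((500,800,3),np.uint8);o[:427,:400]=a;o[:494,400:]=b;cv2.imwrite("pics/c3.png",o)
E
```

```text
time: 2.0
ee_pos: [0.4328, 0.2096, 0.2495]
orientation: [-3.141, -0.003, 3.091]
ft_force: [-0.1, -0.4, 0.7]
grip_width: 0.0855
finger_force: 0.0
{'ee_pos': [0.4328398558200754, 0.2096135470838516, 0.2494977727277506], 'orientation': [-3.1407932366852904, -0.002606741531591128, 3.0910140511106956]} [([479.2, 13.7], [468, 0, 23, 30, 556]), ([279.8, 236.8], [273, 225, 14, 24, 280]), ([215.2, 265.2], [211, 250, 9, 31, 228]), ([279.9, 264.9], [276, 250, 8, 31, 211]), ([481.6, 259.0], [468, 251, 30, 16, 230]), ([104.2, 272.1], [97, 265, 15, 16, 151]), ([74.0, 283.7], [71, 275, 7, 18, 101]), ([278.4, 307.3], [273, 295, 12, 26, 265])]
```

View pics/c3.png

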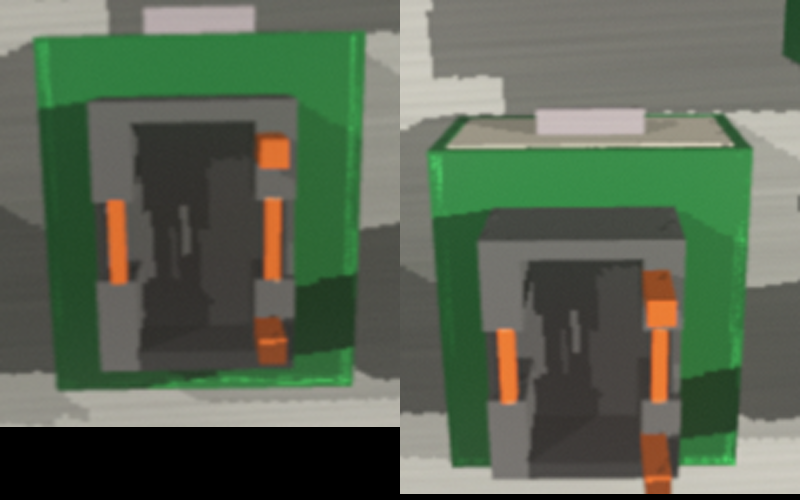

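Run:
```python
from h import *
import json
C1,C2=[cam("wrist",json.load(open(f"w{i}.json"))) for i in(1,2)]
L=lambda p:(180+p[0]/2.667-.3,75+p[1]/2.667-.3);Q=lambda p:(170+(p[0]-400)/2.353-.3,110+p[1]/2.353-.3)
for n,p,q in(("bar-y",(223.5,164.9),(215.2,265.2)),("bar+y",(282,164.2),(279.9,264.9)),("post top",L((273.5,153)),Q((661,313))),
 ("rim--",L((88,100)),Q((479,240))),("rim-+",L((297,98)),Q((684,240))),("rim+-",L((100,370)),Q((490,478))),("deck--",L((37,38)),Q((429,151))),("deck-+",L((363,33)),Q((750,150))),("deck+-",L((57,388)),Q((451,466))),("deck++",L((353,384)),Q((737,463)))):
    x,e=tri(C1,p,C2,q);z=.08 if n[0]=="d" else .15 if n[0]=='p' else .122
    print(n,x.round(4),round(e,4),plane(C1,[p],z)[0,:2].round(4),plane(C2,[q],z)[0,:2].round(4))
```

```text
bar-y [0.5113 0.1695 0.1234] 0.0002 [0.5116 0.1693] [0.5121 0.1694]
bar+y [0.5141 0.2312 0.1231] 0.0001 [0.5144 0.2313] [0.5148 0.2312]
post top [0.4773 0.2304 0.1511] 0.0001 [0.4774 0.2304] [0.4778 0.2306]
rim-- [0.4565 0.1634 0.124 ] 0.0005 [0.4565 0.1629] [0.4572 0.1633]
rim-+ [0.4602 0.2419 0.1243] 0.0002 [0.4603 0.2423] [0.4611 0.2421]
rim+- [0.566  0.1575 0.1219] 0.0002 [0.566  0.1576] [0.5659 0.1574]
deck-- [0.4314 0.1376 0.078 ] 0.0007 [0.4315 0.1383] [0.4309 0.1377]
deck-+ [0.4374 0.2755 0.0792] 0.0 [0.4374 0.2754] [0.4372 0.2754]
deck+- [0.5888 0.1306 0.0818] 0.0002 [0.5895 0.1303] [0.5901 0.13  ]
deck++ [0.5958 0.2706 0.0791] 0.0007 [0.5954 0.2701] [0.5952 0.2708]
```

The caddy measures 160×140 mm on top and 80 mm high, so it is the right one. The bay centre is at about (0.513, 0.200) with yaw −0.045. On to the cradle.

```bash
cat > shot.py <<'E'
import sys,json
from h import *
n=sys.argv[1];s=state();im=viewer.grab_frame("wrist");cv2.imwrite(f"pics/{n}.png",im[:,:,::-1])
s={k:np.array(s[k]).tolist() for k in("ee_pos","orientation")};json.dump(s,open(n+".json","w"))
print(s)
for nm,lo,hi in(("orange",(4,160,100),(13,255,255)),("yellow",(14,150,100),(30,255,255)),("blue",(100,130,60),(125,255,255))):
    print(nm,[(b[0],b[1]) for b in blobs(im,lo,hi,60)])
E
echo '[[-0.0124, -0.0466, 0, -0.124], [-0.0124, -0.0466, 0, 0], [-0.0124, -0.0466, 0, 0], [-0.0124, -0.0466, 0, 0], [-0.0124, -0.0466, 0, 0], [-0.0124, -0.0466, 0, 0], [-0.0124, -0.0466, 0, 0], [-0.0124, -0.0466, 0, 0], [0, 0, 0, -0.124], [0, 0, 0, -0.124], [0, 0, 0, 0], [0, 0, 0, 0]]' | python3 -m creep; python3 shot.py w3
echo '[[0.035, 0, 0, 0], [0.035, 0, 0, 0], [0, 0, 0, 0], [0, 0, 0, 0]]' | python3 -m creep;python3 shot.py w4
python3 - <<'E'
import cv2,numpy as np
a=cv2.imread("pics/w3.png")[:300,60:460];b=cv2.imread("pics/w4.png")[:300,60:460]
cv2.imwrite("pics/c4.png",np.hstack([a,b]))
E
```

```text
time: 3.25
ee_pos: [0.555, -0.1571, 0.2532]
orientation: [-3.14, 0.002, -2.828]
ft_force: [0.8, -0.2, -0.3]
grip_width: 0.0852
finger_force: 0.0
{'ee_pos': [0.5550068447790758, -0.1570947527980313, 0.2531769478395538], 'orientation': [-3.1396719876164076, 0.002440668548847169, -2.8277462060158194]}
orange [([226.3, 123.0], [224, 110, 6, 29, 103]), ([398.4, 211.6], [391, 203, 15, 19, 108]), ([451.5, 211.4], [441, 204, 20, 15, 105]), ([431.5, 228.3], [424, 220, 16, 18, 106]), ([422.2, 252.5], [415, 246, 16, 14, 117])]
yellow [([231.6, 127.2], [228, 116, 9, 24, 174]), ([283.4, 126.7], [278, 116, 11, 23, 207]), ([72.2, 376.6], [61, 368, 24, 16, 202])]
blue [([254.8, 122.8], [234, 81, 44, 86, 1673])]
time: 3.7
ee_pos: [0.4872, -0.1784, 0.2522]
orientation: [-3.14, 0.002, -2.827]
ft_force: [-0.5, -0.5, 0.5]
grip_width: 0.0851
finger_force: 0.0
{'ee_pos': [0.48718438299768113, -0.17843437273229157, 0.25222249136840497], 'orientation': [-3.140344526156718, 0.001722409106075684, -2.826815514594508]}
orange [([227.3, 187.3], [225, 177, 6, 25, 91]), ([420.9, 286.0], [415, 279, 13, 15, 79])]
yellow [([232.4, 195.3], [229, 181, 8, 28, 173]), ([281.6, 195.4], [276, 184, 11, 24, 158])]
blue [([254.2, 187.9], [234, 150, 42, 78, 1357])]
```

View pics/c4.png

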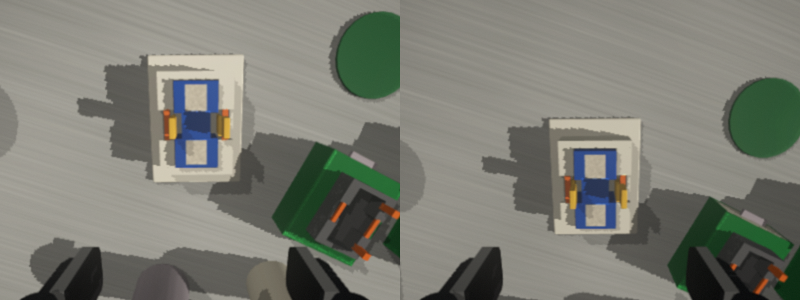

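Run:
```python
from h import *
import json
C,S=[],[]
for i in(3,4): S.append(json.load(open(f"w{i}.json")));C.append(cam("wrist",S[-1]))
p,e=tri(C[0],(231.6,127.2),C[1],(232.4,195.3));q,f=tri(C[0],(283.4,126.7),C[1],(281.6,195.4))
print(p,e,q,f,(p+q)/2)
for i in(0,1):
    im=cv2.imread(f"pics/w{i+3}.png")[:,:,::-1].copy()
    m=cv2.inRange(cv2.cvtColor(im,cv2.COLOR_RGB2HSV),(100,130,40),(125,255,255))
    m[:, :200]=0;m[:,330:]=0;m[260:]=0
    c=np.argwhere(m)[:,::-1].astype(np.float32)
    b=cv2.boxPoints(cv2.minAreaRect(c));w=plane(C[i],b,.059);print(b.round(1).tolist());print(w.round(4).tolist(),w.mean(0))
    for k in range(2):d=w[k+1]-w[k];print(np.linalg.norm(d),np.degrees(np.arctan2(d[1],d[0]))%180)
    # side walls: cradle white outer box
    m=cv2.inRange(cv2.cvtColor(im,cv2.COLOR_RGB2HSV),(10,10,120),(35,110,255));m[:,:190]=0;m[:,320:]=0;m[250:]=0;m[:45]=0
    n,l,st,ce=cv2.connectedComponentsWithStats(m);k=1+st[1:,4].argmax();print("white",st[k])
    hull=cv2.convexHull(np.argwhere(l==k)[:,::-1].astype(np.int32));r=cv2.minAreaRect(hull);print(r)
print(np.degrees(S[1]["orientation"][2])%360)
```

```text
[ 0.52111645 -0.19078595  0.07290135] 0.0003961202102446521 [ 0.50434184 -0.14177287  0.07538397] 0.0007810793579947328 [ 0.51272914 -0.16627941  0.07414266]
[[234.0, 81.0], [277.0, 81.0], [277.0, 166.0], [234.0, 166.0]]
[[0.4781, -0.2026, 0.059], [0.4646, -0.1615, 0.059], [0.5471, -0.1328, 0.059], [0.5616, -0.177, 0.059]] [ 0.5128495  -0.16847848  0.059     ]
0.043220998766531564 108.07504939747673
0.08734825566008624 19.2029147679589
white [  190    45   130   205 17183]
((254.5, 147.0), (204.0, 129.0), 90.0)
[[234.0, 150.0], [275.0, 150.0], [275.0, 227.0], [234.0, 227.0]]
[[0.4768, -0.2033, 0.059], [0.4632, -0.162, 0.059], [0.5468, -0.1328, 0.059], [0.5613, -0.1773, 0.059]] [ 0.51202387 -0.16885604  0.059     ]
0.043526084844657593 108.12712879921375
0.08846006343481314 19.223794024907157
white [  190    45   130   205 17576]
((254.5, 147.0), (204.0, 129.0), 90.0)
198.0354015516327
```

```bash
echo '[[-0.0274, 0.0018, 0.03, -0.013], [0, 0, 0.04, 0], [0, 0, 0.04, 0], [0, 0, 0.03, 0], [0, 0, 0, 0], [0, 0, 0, 0]]' | python3 -m creep
```

```text
time: 4.35
ee_pos: [0.5132, -0.168, 0.1117]
orientation: [3.141, -0.0, -2.812]
ft_force: [0.8, -0.4, 0.7]
grip_width: 0.0851
finger_force: 0.0
```

```bash
echo '[[0, 0, 0.02, 0], [0, 0, 0.02, 0], [0, 0, 0.015, 0], [0, 0, 0, 0], [0, 0, 0, 0], [0, 0, 0, 0]]' | python3 -m creep; echo '[[0, 0, 0, 0], [0, 0, 0, 0], [0, 0, 0, 0], [0, 0, 0, 0], [0, 0, 0, 0]]' | python3 -m creep 0.066 20
```

```text
time: 4.95
ee_pos: [0.5136, -0.1687, 0.0581]
orientation: [-3.14, 0.002, -2.812]
ft_force: [-0.3, -0.2, 0.7]
grip_width: 0.085
finger_force: 0.0
time: 5.45
ee_pos: [0.5124, -0.1682, 0.0563]
orientation: [-3.142, -0.0, -2.812]
ft_force: [-0.0, -0.3, 0.4]
grip_width: 0.0663
finger_force: 0.0
```

```bash
echo '[[0, 0, 0, 0], [0, 0, 0, 0], [0, 0, 0, 0], [0, 0, 0, 0]]' | python3 -m creep 0.062; echo '[[0, 0, 0, 0], [0, 0, 0, 0], [0, 0, 0, 0], [0, 0, 0, 0]]' | python3 -m creep 0.059
```

```text
time: 5.85
ee_pos: [0.5124, -0.1681, 0.0563]
orientation: [3.141, -0.0, -2.812]
ft_force: [0.5, 0.5, 0.8]
grip_width: 0.0621
finger_force: 0.3
time: 6.25
ee_pos: [0.5123, -0.168, 0.0563]
orientation: [3.141, -0.0, -2.812]
ft_force: [-0.3, 3.1, 1.5]
grip_width: 0.0591
finger_force: 1.6
```

```bash
echo '[[0, 0.0015, 0, 0], [0, 0, 0, 0], [0, 0, 0, 0]]' | python3 -m creep; echo '[[0, 0, 0, 0], [0, 0, 0, 0], [0, 0, 0, 0], [0, 0, 0, 0]]' | python3 -m creep 0.057
```

```text
time: 6.55
ee_pos: [0.512, -0.1672, 0.0563]
orientation: [-3.141, 0.0, -2.812]
ft_force: [0.1, -0.8, -0.2]
grip_width: 0.0592
finger_force: 0.0
time: 6.95
ee_pos: [0.5121, -0.167, 0.0566]
orientation: [-3.141, 0.0, -2.812]
ft_force: [-0.4, -0.2, 2.5]
grip_width: 0.0574
finger_force: 3.4
```

```bash
echo '[[0, 0, 0, 0], [0, 0, 0, 0], [0, 0, 0, 0], [0, 0, 0, 0]]' | python3 -m creep 0.055; echo '[[0, 0, 0, 0], [0, 0, 0, 0], [0, 0, 0, 0], [0, 0, 0, 0]]' | python3 -m creep 0.052
```

```text
time: 7.35
ee_pos: [0.5121, -0.167, 0.0567]
orientation: [-3.141, 0.0, -2.812]
ft_force: [-1.3, 0.1, 5.7]
grip_width: 0.0552
finger_force: 4.5
time: 7.75
ee_pos: [0.5123, -0.1671, 0.057]
orientation: [-3.141, 0.001, -2.812]
ft_force: [-1.5, -1.1, 6.3]
grip_width: 0.0519
finger_force: 6.2
```

```bash
echo '[[0, 0, -0.0005, 0], [0, 0, -0.0005, 0], [0, 0, 0, 0], [0, 0, 0, 0]]' | python3 -m creep 0.048; echo '[[0, 0, -0.0005, 0], [0, 0, -0.0005, 0], [0, 0, 0, 0], [0, 0, 0, 0], [0, 0, 0, 0]]' | python3 -m creep 0.042 22
```

```text
time: 8.15
ee_pos: [0.5123, -0.1669, 0.0576]
orientation: [-3.141, 0.001, -2.812]
ft_force: [-0.6, -0.1, 5.6]
grip_width: 0.0484
finger_force: 8.3
time: 8.65
ee_pos: [0.5124, -0.167, 0.0589]
orientation: [-3.141, 0.001, -2.812]
ft_force: [-1.7, -0.4, 6.4]
grip_width: 0.0426
finger_force: 22.1
```

```bash
echo '[[0, 0, 0, 0], [0, 0, 0, 0]]' | python3 -m creep 0.03 24; echo '[[0, 0, -0.001, 0], [0, 0, -0.001, 0], [0, 0, -0.001, 0], [0, 0, -0.001, 0], [0, 0, 0, 0]]' | python3 -m creep
```

```text
time: 8.85
ee_pos: [0.5124, -0.167, 0.059]
orientation: [-3.141, 0.001, -2.812]
ft_force: [-0.9, -0.1, 6.6]
grip_width: 0.0424
finger_force: 23.4
time: 9.35
ee_pos: [0.5114, -0.1665, 0.0617]
orientation: [3.141, -0.001, -2.812]
ft_force: [-0.8, -0.4, -2.5]
grip_width: 0.0418
finger_force: 24.6
```

```bash
echo '[[0, 0, -0.003, 0], [0, 0, -0.003, 0], [0, 0, -0.003, 0], [0, 0, 0, 0]]' | python3 -m creep; echo '[[0, 0, -0.006, 0], [0, 0, -0.01, 0], [0, 0, -0.01, 0], [0, 0, -0.015, 0], [0, 0, 0, 0], [0, 0, 0, 0], [0, 0, 0, 0]]' | python3 -m creep
```

```text
time: 9.75
ee_pos: [0.5123, -0.1668, 0.0721]
orientation: [-3.141, 0.001, -2.813]
ft_force: [0.5, -0.2, -1.6]
grip_width: 0.0417
finger_force: 24.6
time: 10.45
ee_pos: [0.5116, -0.1667, 0.112]
orientation: [3.141, -0.0, -2.812]
ft_force: [-0.4, 0.7, -2.4]
grip_width: 0.0414
finger_force: 24.7
```

```bash
echo '[[0, 0, -0.03, 0], [0, 0, -0.035, 0], [0, 0, -0.035, 0], [0, 0, -0.03, 0.125], [0, 0, 0, 0.125], [0, 0, 0, 0.125], [0, 0, 0, 0], [0, 0, 0, 0]]' | python3 -m creep; echo '[[0.001, 0.02, 0, 0], [0.002, 0.045, 0, 0], [0.002, 0.045, 0, 0], [0.002, 0.045, 0, 0], [0.002, 0.045, 0, 0], [0.002, 0.045, 0, 0], [0.002, 0.045, 0, 0], [0.001, 0.035, 0, 0], [0.001, 0.025, 0, 0], [0, 0.0117, 0, 0], [0, 0, 0, 0], [0, 0, 0, 0], [0, 0, 0, 0]]' | python3 -m creep;python3 shot.py w5
python3 - <<'E'
from h import *
a=cv2.imread("pics/w5.png");cv2.imwrite("pics/c5.png",a[100:384,110:400].repeat(2,0).repeat(2,1))
for n in("scene","side"): cv2.imwrite(f"pics/{n}1.png",viewer.grab_frame(n)[:,:,::-1])
E
```

```text
time: 11.25
ee_pos: [0.5115, -0.1666, 0.2413]
orientation: [3.141, -0.002, 3.098]
ft_force: [0.0, 0.5, -3.0]
grip_width: 0.0413
finger_force: 25.7
time: 12.55
ee_pos: [0.5136, 0.194, 0.2422]
orientation: [-3.141, -0.0, 3.095]
ft_force: [-0.9, -0.0, -2.5]
grip_width: 0.0411
finger_force: 25.5
{'ee_pos': [0.5136455861377461, 0.19397646647836989, 0.242174888241609], 'orientation': [-3.141097997651075, -0.0001572478877334138, 3.094552265997283]}
orange [([298.5, 145.0], [291, 137, 16, 17, 254]), ([505.0, 190.5], [497, 185, 15, 12, 120]), ([98.9, 200.9], [93, 195, 16, 13, 116]), ([67.0, 217.5], [64, 208, 7, 20, 95]), ([108.8, 221.4], [106, 212, 6, 20, 96]), ([102.8, 248.6], [97, 242, 14, 14, 106])]
yellow [([293.5, 261.0], [282, 227, 24, 76, 1162]), ([210.9, 265.1], [202, 228, 18, 76, 935])]
blue [([250.0, 226.2], [199, 148, 99, 177, 9481])]
```

View pics/c5.png

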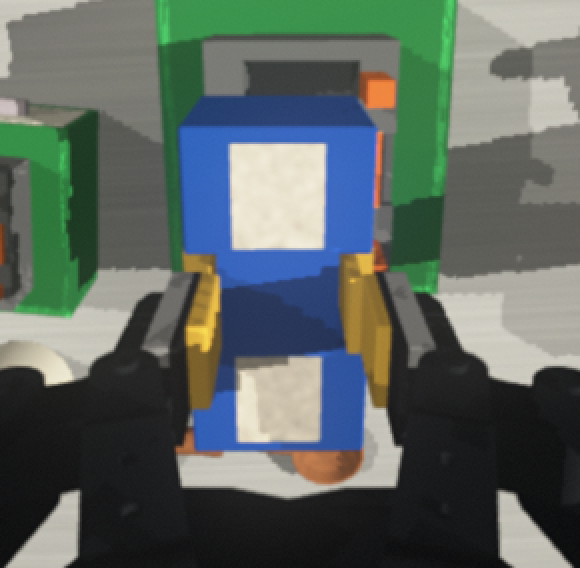

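Run:
```python
from h import *
import json
s=json.load(open("w5.json"));C=cam("wrist",s)
px=[(201,163.5),(298,163.5),(207.5,325),(292,325)]
Rt=R.from_euler("xyz",s["orientation"]).as_matrix()
for z in(.235,.24,.245,.25,.255):
    w=plane(C,px,z);d=lambda i,j:np.linalg.norm(w[i]-w[j]).round(4)
    t=(w.mean(0)-s["ee_pos"])@Rt
    print(z,"y",d(0,1),d(2,3),"x",d(0,2),d(1,3),"centre",w.mean(0).round(4),"in tool",t.round(4),np.arctan2(*(w[2]+w[3]-w[0]-w[1])[1::-1]))
```

```text
0.235 y 0.0467 0.0482 x 0.0936 0.0936 centre [0.5178 0.1924 0.235 ] in tool [-0.0042 -0.0014  0.0072] -0.0482127722199676
0.24 y 0.0451 0.0466 x 0.0905 0.0905 centre [0.5152 0.1926 0.24  ] in tool [-0.0016 -0.0013  0.0022] -0.048212772219967774
0.245 y 0.0436 0.045 x 0.0874 0.0874 centre [0.5126 0.1928 0.245 ] in tool [ 0.001  -0.0013 -0.0028] -0.04821277221996773
0.25 y 0.042 0.0434 x 0.0843 0.0843 centre [0.51  0.193 0.25 ] in tool [ 0.0036 -0.0012 -0.0078] -0.0482127722199679
0.255 y 0.0405 0.0418 x 0.0812 0.0812 centre [0.5074 0.1931 0.255 ] in tool [ 0.0062 -0.0011 -0.0128] -0.04821277221996803
```

```bash
echo '[[0.001, 0, 0.02, 0], [0, 0, 0.025, 0], [0, 0, 0.015, 0], [0, 0, 0.006, 0], [0, 0, 0, 0], [0, 0, 0, 0], [0, 0, 0, 0]]' | python3 -m creep;echo '[[0, 0.002, 0, 0], [0, 0.002, 0, 0], [0, 0.001, 0, 0], [0, 0, 0, 0], [0, 0, 0, 0], [0, 0, 0, 0]]' | python3 -m creep; python3 shot.py w6; echo '[[0, 0.001, 0, 0], [0, 0, 0, 0], [0, 0, 0, 0], [0, 0, 0, 0]]' | python3 -m creep
```

```text
time: 13.4
ee_pos: [0.5134, 0.1955, 0.1778]
orientation: [3.141, 0.002, 3.096]
ft_force: [0.5, 1.1, -2.0]
grip_width: 0.0417
finger_force: 25.4
time: 14.0
ee_pos: [0.5127, 0.2002, 0.1762]
orientation: [-3.141, -0.0, 3.096]
ft_force: [0.5, 0.0, -2.5]
grip_width: 0.0417
finger_force: 25.3
{'ee_pos': [0.5126970008546835, 0.20021423168335656, 0.17623891522109572], 'orientation': [-3.1414962585810753, -0.0001684342700745134, 3.0957606002321634]}
orange [([305.4, 163.7], [293, 152, 22, 25, 395]), ([300.7, 213.1], [297, 191, 9, 46, 292]), ([51.9, 229.1], [43, 220, 23, 19, 205]), ([16.4, 247.5], [12, 236, 9, 24, 142]), ([67.7, 253.3], [64, 241, 10, 24, 166]), ([61.1, 286.2], [51, 277, 22, 20, 270])]
yellow [([293.6, 261.1], [282, 227, 24, 76, 1172]), ([210.8, 265.4], [202, 228, 18, 75, 937])]
blue [([250.0, 225.8], [199, 148, 99, 177, 9478])]
time: 14.45
ee_pos: [0.5128, 0.2012, 0.1763]
orientation: [-3.142, -0.0, 3.096]
ft_force: [-0.1, -0.7, -1.9]
grip_width: 0.0413
finger_force: 25.3
```

```bash
for i in 1 2 3; do echo '[[0, 0.0007, 0, 0], [0, 0, 0, 0], [0, 0, 0, 0]]' | python3 -m creep | sed -n '2p;4p'; done
```

```text
ee_pos: [0.5128, 0.202, 0.1763]
ft_force: [0.1, -0.0, -2.6]
ee_pos: [0.5128, 0.2027, 0.1763]
ft_force: [-0.5, -0.9, -1.1]
ee_pos: [0.5129, 0.2032, 0.1763]
ft_force: [0.6, -1.6, 0.1]
```

```bash
for i in 1 2; do echo '[[0, 0.0006, 0, 0], [0, 0, 0, 0], [0, 0, 0, 0], [0, 0, 0, 0]]' | python3 -m creep | sed -n '2p;4p'; done; python3 -c "
from station import state;print(state()['torque'])"
```

```text
ee_pos: [0.513, 0.2034, 0.1763]
ft_force: [-0.1, -4.2, -0.9]
ee_pos: [0.513, 0.2035, 0.1764]
ft_force: [-0.5, -6.6, -0.3]
[-1.22831766 -0.01185207  0.06452324]
```

```bash
echo '[[0, -0.0024, 0, 0], [0, 0, 0, 0], [0, 0, 0, 0], [0, 0, 0, 0]]' | python3 -m creep | sed -n '2p;4p'; echo '[[0, 0, 0.002, 0], [0, 0, 0.002, 0], [0, 0, 0, 0], [0, 0, 0, 0]]' | python3 -m creep | sed -n '2p;4p'; for i in 1 2 3; do echo '[[0, 0, 0.001, 0], [0, 0, 0, 0], [0, 0, 0, 0]]' | python3 -m creep | sed -n '2p;4p'; done
```

```text
ee_pos: [0.5128, 0.2026, 0.1763]
ft_force: [0.6, 0.1, -1.6]
ee_pos: [0.5127, 0.2022, 0.1721]
ft_force: [-0.2, -0.5, -1.0]
ee_pos: [0.5128, 0.2021, 0.1713]
ft_force: [0.8, -0.2, -1.7]
ee_pos: [0.5128, 0.2021, 0.1703]
ft_force: [-1.2, -0.0, -2.3]
ee_pos: [0.5128, 0.2022, 0.1693]
ft_force: [0.3, -0.7, -2.3]
```

```bash
for i in 1 2 3 4; do echo '[[0, 0, 0.001, 0], [0, 0, 0, 0], [0, 0, 0, 0]]' | python3 -m creep | sed -n '2p;4p'; done; python3 shot.py w7 | tail -1
```

```text
ee_pos: [0.5128, 0.2021, 0.1683]
ft_force: [0.2, -0.3, -2.3]
ee_pos: [0.5128, 0.2021, 0.1673]
ft_force: [0.3, -0.3, -1.7]
ee_pos: [0.5128, 0.2021, 0.1663]
ft_force: [0.6, 0.6, -2.2]
ee_pos: [0.5128, 0.2022, 0.1653]
ft_force: [0.3, 0.1, -2.8]
blue [([250.2, 226.0], [199, 148, 99, 177, 9434])]
```

```bash
for i in 1 2 3 4; do echo '[[0, 0, 0.001, 0], [0, 0, 0.001, 0], [0, 0, 0, 0], [0, 0, 0, 0]]' | python3 -m creep | sed -n '2p;4p'; done; python3 shot.py w8 | tail -1
```

```text
ee_pos: [0.5128, 0.2021, 0.1632]
ft_force: [0.1, -0.1, -2.3]
ee_pos: [0.5128, 0.2022, 0.1612]
ft_force: [0.1, 0.3, -1.5]
ee_pos: [0.5128, 0.2021, 0.1593]
ft_force: [-0.5, 0.2, -2.8]
ee_pos: [0.5128, 0.2021, 0.1573]
ft_force: [-0.2, 0.5, -1.2]
blue [([250.2, 226.8], [199, 149, 99, 176, 9318])]
```

Going in freely, now about 11 mm below the rim.

```bash
for i in 1 2 3 4 5; do echo '[[0, 0, 0.001, 0], [0, 0, 0.001, 0], [0, 0, 0.001, 0], [0, 0, 0, 0], [0, 0, 0, 0]]' | python3 -m creep | sed -n '2p;4,6p'; done
```

```text
ee_pos: [0.5128, 0.2021, 0.1542]
ft_force: [-0.8, -0.6, -1.9]
grip_width: 0.0411
finger_force: 24.5
ee_pos: [0.5128, 0.2021, 0.1512]
ft_force: [-0.3, 0.3, -1.9]
grip_width: 0.0412
finger_force: 24.5
ee_pos: [0.5128, 0.2021, 0.1483]
ft_force: [0.0, -0.5, -2.4]
grip_width: 0.0414
finger_force: 24.5
ee_pos: [0.5128, 0.2021, 0.1453]
ft_force: [0.4, 0.9, -2.0]
grip_width: 0.0413
finger_force: 24.5
ee_pos: [0.5128, 0.2021, 0.1422]
ft_force: [-0.3, -0.3, -1.9]
grip_width: 0.0411
finger_force: 24.5
```

```bash
for i in 1 2 3; do echo '[[0, 0, 0.001, 0], [0, 0, 0.001, 0], [0, 0, 0, 0], [0, 0, 0, 0]]' | python3 -m creep | sed -n '2p;4p'; done; for i in 1 2 3; do echo '[[0, 0, 0.0008, 0], [0, 0, 0, 0], [0, 0, 0, 0]]' | python3 -m creep | sed -n '2p;4p'; done
```

```text
ee_pos: [0.5128, 0.2021, 0.1402]
ft_force: [-0.3, -0.6, -2.1]
ee_pos: [0.5128, 0.2021, 0.1383]
ft_force: [1.0, -0.3, -2.2]
ee_pos: [0.5128, 0.2021, 0.1362]
ft_force: [0.9, -0.1, -2.3]
ee_pos: [0.5128, 0.2021, 0.1355]
ft_force: [0.7, -0.1, -1.1]
ee_pos: [0.5128, 0.2021, 0.1347]
ft_force: [0.6, 0.5, -2.1]
ee_pos: [0.5128, 0.2021, 0.1338]
ft_force: [0.4, -0.3, -1.3]
```

```bash
for i in 1 2 3 4; do echo '[[0, 0, 0.0008, 0], [0, 0, 0, 0], [0, 0, 0, 0]]' | python3 -m creep | sed -n '2p;4p'; done
```

```text
ee_pos: [0.5128, 0.2021, 0.1331]
ft_force: [0.2, 0.3, -2.0]
ee_pos: [0.5128, 0.2021, 0.1323]
ft_force: [0.2, 0.1, -2.8]
ee_pos: [0.5129, 0.2021, 0.1316]
ft_force: [-0.6, -0.6, -1.1]
ee_pos: [0.513, 0.2021, 0.1314]
ft_force: [-1.8, -1.2, 3.1]
```

```bash
echo '[[0, 0, 0.0008, 0], [0, 0, 0, 0], [0, 0, 0, 0]]' | python3 -m creep | sed -n '2p;4p';  echo '[[0, 0, 0.0005, 0], [0, 0, 0, 0], [0, 0, 0, 0]]' | python3 -m creep 0.0435| sed -n '2p;4,6p'; echo '[[0, 0, 0.0004, 0], [0, 0, 0, 0], [0, 0, 0, 0]]' | python3 -m creep 0.0455| sed -n '2p;4,6p'
```

```text
ee_pos: [0.5131, 0.2021, 0.1313]
ft_force: [-4.3, -1.6, 7.8]
ee_pos: [0.5135, 0.2022, 0.1304]
ft_force: [-1.1, -0.9, 5.6]
grip_width: 0.0436
finger_force: 14.0
ee_pos: [0.5136, 0.2024, 0.1299]
ft_force: [-1.4, -0.3, 4.7]
grip_width: 0.0454
finger_force: 9.5
```

```bash
echo '[[0, 0, 0.0006, 0], [0, 0, 0, 0], [0, 0, 0, 0]]' | python3 -m creep 0.049| sed -n '2p;4,6p'; echo '[[0, 0, 0.0005, 0], [0, 0, 0, 0], [0, 0, 0, 0]]' | python3 -m creep 0.053| sed -n '2p;4,6p';echo '[[0, 0, 0.0005, 0], [0, 0, 0, 0], [0, 0, 0, 0]]' | python3 -m creep 0.057| sed -n '2p;4,6p'
```

```text
ee_pos: [0.5136, 0.2025, 0.1293]
ft_force: [-1.5, -0.9, 5.5]
grip_width: 0.0486
finger_force: 7.6
ee_pos: [0.5134, 0.2024, 0.1284]
ft_force: [0.9, 0.3, 4.8]
grip_width: 0.0531
finger_force: 5.4
ee_pos: [0.5129, 0.2021, 0.1273]
ft_force: [0.5, 0.0, 1.6]
grip_width: 0.0571
finger_force: 3.2
```

```bash
echo '[[0, 0, 0, 0], [0, 0, 0, 0], [0, 0, 0, 0], [0, 0, 0, 0]]' | python3 -m creep 0.075| sed -n '2p;4,6p'; echo '[[0, 0, -0.02, 0], [0, 0, -0.03, 0], [0, 0, -0.04, 0], [0.02, 0, -0.03, 0], [0.02, 0, 0, 0], [0, 0, 0, 0], [0, 0, 0, 0]]' | python3 -m creep | sed -n '1,2p;4,6p';python3 shot.py w9
python3 - <<'E'
from h import *
a=cv2.imread("pics/w9.png");cv2.imwrite("pics/c6.png",cv2.resize(a[130:350,150:350],None,fx=2.7,fy=2.7,interpolation=2))
E
```

```text
ee_pos: [0.5125, 0.202, 0.127]
ft_force: [-0.3, -0.3, -0.1]
grip_width: 0.075
finger_force: 0.0
time: 29.45
ee_pos: [0.4727, 0.2039, 0.247]
ft_force: [0.3, 0.3, -0.2]
grip_width: 0.0748
finger_force: 0.0
{'ee_pos': [0.47269340838399965, 0.20391712309686935, 0.2470231110899764], 'orientation': [-3.141371605516259, -1.7529271332916707e-05, 3.0961123682163487]}
orange [([286.0, 193.7], [279, 184, 15, 20, 256]), ([216.4, 224.1], [213, 211, 8, 33, 171]), ([285.2, 216.2], [282, 210, 8, 13, 89]), ([493.6, 226.9], [481, 221, 28, 13, 176]), ([100.4, 237.8], [93, 231, 16, 15, 165]), ([69.1, 251.7], [66, 243, 8, 18, 111]), ([108.6, 255.5], [106, 247, 7, 18, 106]), ([283.5, 271.4], [278, 260, 13, 24, 250]), ([103.7, 280.9], [97, 274, 14, 15, 138])]
yellow [([222.5, 236.5], [217, 214, 11, 43, 340]), ([283.2, 235.5], [276, 214, 15, 43, 417])]
blue [([251.4, 222.6], [224, 179, 54, 97, 2727])]
```

View pics/c6.png

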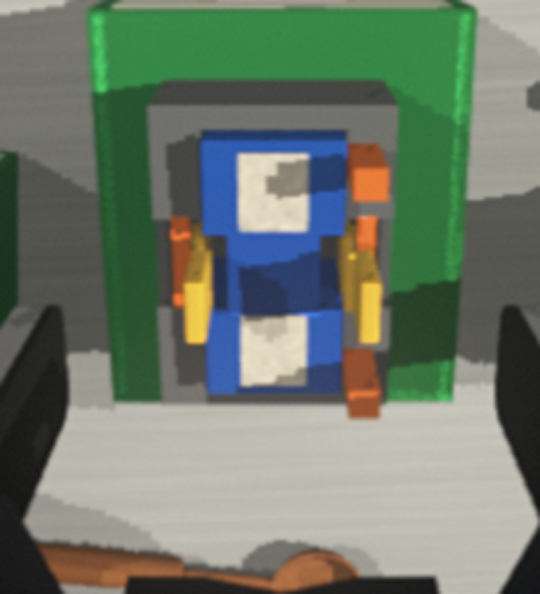

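The crop shows the cassette inside the bay, between the posts at crop (370,175) and (363,385), and let go. Its yellow tabs are spread out at (195,290) and (368,290). I check its height.

Run:
```python
from h import *
import json
C=cam("wrist",json.load(open("w9.json")))
px=[(150+a/2.7,130+b/2.7) for a,b in((202,138),(347,136),(208,393),(343,391))]
for z in(.127,.131,.135,.14):
    w=plane(C,px,z);d=lambda i,j:np.linalg.norm(w[i]-w[j]).round(4)
    print(z,d(0,1),d(2,3),d(0,2),d(1,3),w.mean(0).round(4),np.arctan2(*(w[2]+w[3]-w[0]-w[1])[1::-1]))
```

```text
0.127 0.0459 0.047 0.0919 0.0918 [0.5145 0.2011 0.127 ] -0.04229892769206667
0.131 0.0452 0.0463 0.0905 0.0904 [0.5128 0.2012 0.131 ] -0.042298927692066605
0.135 0.0445 0.0456 0.0891 0.089 [0.511  0.2013 0.135 ] -0.04229892769206669
0.14 0.0436 0.0447 0.0874 0.0872 [0.5088 0.2014 0.14  ] -0.042298927692066675
```

```bash
python3 -c "
from station import job_done;print(job_done())"
```

```text
the job is handed in; nothing more can be done
None
```

The cassette is in the green caddy's bay with both tabs sprung back out and the gripper clear. I handed the job in at about 29.5 s; no verdict came back, but by touch and the wrist camera it is fully home.

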